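Clamp a turning blank with the locking tail slide

TASK

Lay the eight-sided wooden blank lengthwise in the V cradle of the clamping bed. Then squeeze the lock tab of the tail slide and, keeping it squeezed, slide the tail up until the blank is held snugly between its pad and the head stop; never force the slide along while it is locked. Let the tab spring back so that the slide is locked, and leave everything else on the bench where it is.

Things in the scene. Friction and masses are not known exactly. Their poses are not given: they have to be found in the camera images.
- blank: The eight-sided wooden blank: a straight bar of regular octagonal section, 50 mm across flats, 120 mm long, 0.18 kg or so, lying on one flat on the bench. Two of its flats stand upright (each 21 mm high), 50 mm apart. Origin under its centre, on the flat it lies on; x along its length, z up.
- blank_center (a point): Centre of the eight-sided blank, 25 mm above the bench when lying, 60 mm from each end. Axes as blank.
- bed: Clamping bed, fixed: wooden plank 130 x 500 x 20 mm carrying two steel ways (tops at z 50 mm), a head stop at its +y end, the V cradle next to it, and the tail slide on its -y half. Origin on the bench under the mid-line of the ways; y runs along the bed from tail to head, x across it away from the robot, z up.
- lamp_bar (a point): Middle of the underside of the straight lamp bar fixed on a post at the bed's -y end (axes as bed): it runs along the bed above the tail slide's grip, 24 mm wide, 16 mm thick, spanning bed x -54 to -30, y -250 to +35, z 225 to 241 mm. A gripper pointing straight down on the squeeze grip would hit it. The cradle is open above.
- cradle (a point): Where the blank's centre lies when it rests in the cradle, length along bed y, end against the head stop (bed 0, 125, 85.4 mm; axes as bed). Two open 90-degree V blocks, 16 mm thick, stand 40 mm to either side along y; their arms reach 76 mm above the bench, x +-36 mm. Between them is a 64 mm gap for fingers, free down to 50 mm. The Vs bear on the blank's two lower slanting flats.
- head_face (a point): Centre of the fixed round face of the head stop, looking to the bed's -y (bed 0, 185, 85.4 mm; axes as bed). The stop is a grey block 70 mm wide and 34 mm thick, top 125 mm above the bench; the face stands 6 mm proud of it.
- tail (a joint): Position of the tail slide along the bed, m: 0 fully back, grows towards the head (bed +y), stop at 0.15; at 0.125 the pad is 120 mm from the head face. Drag about 2 N when unlocked. While the tab is not pressed a brake holds it against some 30 N, wherever it was let go.
- tail_pad (a point): Centre of the round rubber pad (44 mm wide) on the head side of the tail slide, at the height of the blank's axis; axes as bed. The slide is a grey block 90 (x) by 80 (y) mm, 20 mm high, on the ways, with a 50 mm wide column behind the pad, top 115 mm above the bench.
- tail_tab (a joint): Travel of the lock tab, m: about 0 at rest (locked), 0.007 fully squeezed; it springs back when let go. Takes 8 N to start and 14 N fully in; the brake is off from about 0.001 on.
- tab_pad (a point): Middle of the lock tab's outer, robot-side face; moves with the tab. The tab is the robot-side one of the two parallel steel plates of the squeeze grip, which leans 35 degrees from vertical towards the robot (bed -x). Axes lean with it: x = press direction, square to the plates, towards the fixed plate; y along the bed to the head; z up along the plates.
- grip_mid (a point): Mid-plane of the squeezed grip, level with tab_pad along the plates: 18 mm from tab_pad's rest position along its x; 113 mm above the bench. Axes as bed. Each plate is 8 mm thick, 34 mm wide along y, its top edge 29 mm up the plates from here. The pair is 29 mm thick at rest, 22 mm squeezed. Fingertips may reach 25 mm down the plates from here without meeting the slide.
- square_blank: A 120 x 50 x 50 mm plain square-section wooden blank lying on the bench, a bystander (not to be loaded). Origin under its centre, x along its length.
- round_box: Round lidded turned wooden box, 80 mm wide, 82 mm high, bystander.
- bowl: Turned wooden bowl, 120 mm wide, 50 mm high, bystander.
- mallet: Hammer, 240 mm long, lying, bystander.
- gouge: Wooden-handled gouge, 200 mm long, lying, bystander.
- glue_jar: Amber glue jar, 60 mm wide, 90 mm high, bystander.
- tea_mug: White mug, 76 mm wide, 85 mm high, bystander.
Things that resemble listed ones, but are neither listed nor needed, are in the scene too. Leave any green or yellow look-alike of the blank alone.

How it is judged:
On the way, in this order (a step that is already met when the one before it is completed fails the run):
1. the blank lies in the cradle, let go, the tail slide still short of it (x of blank_center in the frame of cradle between -0.004 and 0.004 m and z of blank_center in the frame of cradle between -0.004 and 0.005 m and angle between the x axis of blank_center and the y axis of bed, either way round below 0.07 rad and contact force between the fingers and blank below 0.2 N and distance between blank_center and tail_pad above 0.08 m), for 0.2 s.
2. the lock tab is squeezed by the fingers (value of joint tail_tab above 0.003 m and contact force between the fingers and tail above 3 N), for 0.1 s.
3. the tail slide, its tab still squeezed, is up against the blank and the blank against the head stop (distance between blank_center and tail_pad below 0.063 m and distance between blank_center and head_face below 0.063 m and value of joint tail_tab above 0.001 m), for 0.1 s.
At the end, for the whole second after the job is handed in: The blank rests still in the cradle: centre within 4 mm of its axis (5 mm above), length within 4 degrees of the bed's, at most 3 mm of gap to the head stop and to the tail pad; the lock tab has sprung back (under 1 mm of travel) (x of blank_center in the frame of cradle between -0.004 and 0.004 m and z of blank_center in the frame of cradle between -0.004 and 0.005 m and angle between the x axis of blank_center and the y axis of bed, either way round below 0.07 rad and distance between blank_center and tail_pad below 0.063 m and distance between blank_center and head_face below 0.063 m and value of joint tail_tab below 0.001 m and linear speed of blank below 0.01 m/s); the robot touches nothing.
It fails at once if the tail slide is forced along while its tab is not pressed ((velocity of joint tail above 0.03 m/s or velocity of joint tail below -0.03 m/s) and value of joint tail_tab below 0.0005 m).
It fails at once if a bystander is pushed away or knocked over (moved by more than 30 mm) (distance of any of square_blank, round_box, bowl, mallet, gouge, glue_jar, tea_mug from where it was at the start of the episode above 0.03 m).
It also fails if it takes over 58 s, if anything falls off the work surface, if the arm or the gripper's body presses on something with over 40 N, if the wrist force passes 120 N, or if a joint passes its speed limit or range.

ROBOT

A 7-joint arm with a two-finger parallel gripper is mounted at the origin on the work surface. World frame = base frame: x ahead of the robot, y to its left, z up, the work surface at z = 0. Lengths are in m, angles in rad, forces in N, time in s.
With the tool pointing down it reaches from about 0.35 to 0.775 m from the base axis. Payload 3.1 kg.
Tool frame: the origin (TCP) lies on the front face of the gripper's body, between the roots of the fingers; the fingertips stand 73 mm ahead of it and the grasp point (between the pads) lies 54 mm ahead of it; z points along the fingers, y is the line along which they close (so a half turn about z gives the same grasp; the last joint's range is limited). The gripper opens to 85 mm and grips with 20 to 120 N. Pads are 22 mm wide; open, the fingers measure 114 mm over their backs; the gripper's body (76 mm by 85 mm) begins 54 mm behind the grasp point. The pads swing forward as they close: fully open they stand 13 mm farther back than shut.
Start: joints at [-1.339, 0.311, 0.014, 1.512, -0.004, 1.319, -0.027], TCP at [0.149, 0.53, 0.304] pointing down, gripper open.
Joint ranges: [-2.7, 2.7], [-0.3, 1.91], [-1.27, 1.3], [0.12, 2.57], [-1.44, 4.58], [0.2, 2.03], [-3.05, 3.05]. Speed limits (rad/s): [2.79, 2.79, 3.14, 3.14, 3.14, 3.14, 3.14].

INTERFACE

Orientations are given as a unit quaternion [w, x, y, z].
In Python, from bench import sensors, vision, ticket gives the robot as it stands.
- The arm moves only by the shell command python3 -m inch 'ROWS' [FORCE]. ROWS is JSON, a list of rows, each an object of numbers: "x", "y", "z": the shift along the tool's x, y, z in mm; "wx", "wy", "wz": the turn, a rotation vector about the tool's x, y, z in degrees; "claw": the finger opening in mm, from 0 to 85.4. In form: [{"x": .., "y": .., "z": .., "wx": .., "wy": .., "wz": .., "claw": ..}, ...]. A call has 1 to 20 rows; each row is the pose to reach, as a shift and turn from the pose commanded when the call began, along the tool's axes at that moment; what a row does not reach only later rows make up. A row lasts 1/8 s, in which the tool goes at most 62.5 mm and 10.7 degrees, less where a joint would pass 70% of its speed; a pose out of reach is approached as far as the arm can. A call with a gripper value outside its range is refused whole. The fingers move at their own pace and stop on an object; FORCE is the grip in N (left out, the last holds). Time passes only in rows, so rows that repeat a pose let the fingers close. It gives the time, the measured TCP pose, the force, the opening and the grip force at its end, in the units of the state.
- sensors.get_obs(): the state, without advancing time (a new reading comes with each control period).
- vision.get_image(name): name is "scene" or "side" or "wrist"; returns the picture (480x640x3 uint8, red, green, blue); there is no depth.
- vision.camera_params(name): a dict with "fov_y" (degrees; the focal length in pixels is half the picture's height over the tangent of half this angle, whatever the lens; pixels are square), "cx", "cy" (the principal point, pixels), "R" (3x3) and "t" (3): a world point X has camera coordinates R X + t. Camera axes: x right, y down, z forward; pixel columns grow to the right and rows downward; lengths in m; the calibration is good to about 2 mm. The wrist camera is an equidistant fisheye: a pixel r from the principal point sees the ray r / f radians off the axis. A picture is of the moment at which its call begins: read the wrist's pose just before it. camera_params takes no time and is no camera call; for the wrist camera it gives the pose at the moment of the call.
- ticket.finish_job(): hands the job in; it is judged then, once.
The state is a dict: "t": time; "joint_positions": joint angles; "joint_vel": joint speeds; "effort": joint torques, N m; "tcp_pos": TCP position; "tcp_rot": TCP orientation; "force": force on the tool from outside, world axes, zero at the start; "ft_torque": the same for the moment, N m; "grip_width": opening from 0.0 (shut) to 1.0 (fully open); "gripper_force": force on a finger pad.
Only numpy, scipy, OpenCV 4.12 (cv2) and the standard library are available. Lean on these libraries where they do the work, as an engineer would, in place of code of your own. Each camera call takes 0.05 s, during which the arm holds its last target. There are 200 camera calls.

## Working session

There is one attempt and no reset: what is moved stays moved. The work goes in short steps, Python scripts to look and compute and a shell command to move; the robot and the scene stay as the last step left them, time stands still between calls to the robot, and variables do not carry over. Pictures are saved under pics/ and viewed, at most 10 in all, crops included, and the job is handed in when it is done.

```bash
mkdir -p pics; ls; python3 - <<'E'
from bench import sensors, vision
import cv2, json
for n in ["scene","side"]:
    im=vision.get_image(n); cv2.imwrite(f"pics/{n}0.png",im[:,:,::-1])
    p=vision.camera_params(n); print(n,{k:(v.tolist() if hasattr(v,'tolist') else v) for k,v in p.items()})
E
```

```text
pics
scene {'fov_y': 43.06263297685728, 'cx': 326.1141844217263, 'cy': 241.96836854873723, 'R': [[0.8727654963935608, 0.4879993350135077, -0.011706294515144199], [0.3879102234575859, -0.7079192235745138, -0.5902338785860596], [-0.296320851176536, 0.5105947727112294, -0.8071474036617979]], 't': [-0.4539941086392726, -0.11761920702843659, 1.6579627581200649]}
side {'fov_y': 43.099536523083266, 'cx': 321.3088427388929, 'cy': 245.60312058937106, 'R': [[0.7349696344340001, -0.6780996595277571, 0.0006987190370675486], [-0.4832625271406324, -0.5245144287021949, -0.700957876013145], [0.4756857852843643, 0.5148450891593997, -0.7132023330351965]], 't': [-0.400506502485269, 0.3914226507846691, 1.242295171060505]}
```

View pics/scene0.png

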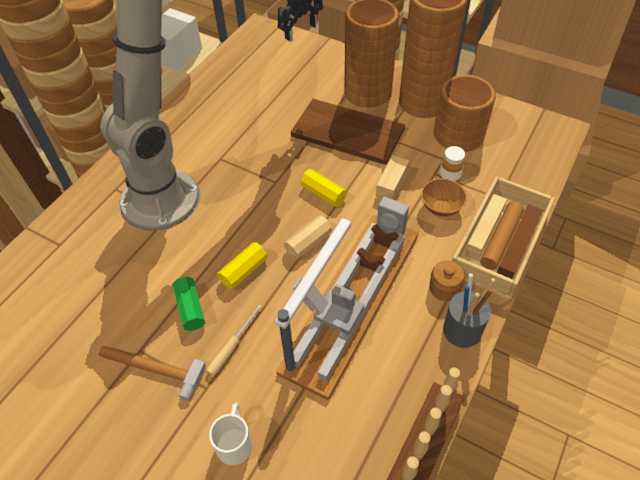

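View pics/side0.png

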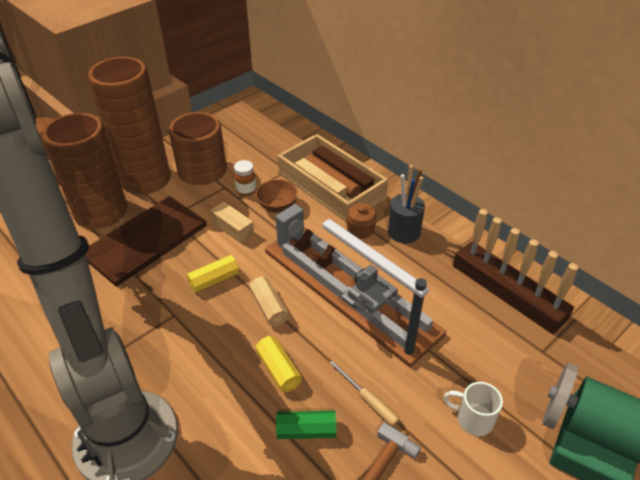

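Candidates for the blank: scene (308,236), a natural-wood bar with bevelled faces, and scene (392,178), a smaller-looking bar with square edges. The second is probably square_blank. The yellow and green bars are look-alikes to leave alone. I'll confirm with enlarged crops.

```bash
python3 - <<'E'
import cv2
a=cv2.imread("pics/scene0.png")[150:270,270:430]; cv2.imwrite("pics/c1.png",cv2.resize(a,None,fx=5,fy=5,interpolation=cv2.INTER_CUBIC))
a=cv2.imread("pics/side0.png")[195:375,205:445]; cv2.imwrite("pics/c2.png",cv2.resize(a,None,fx=3.3333,fy=3.3333,interpolation=cv2.INTER_CUBIC))
a=cv2.imread("pics/scene0.png")[210:405,260:430]; cv2.imwrite("pics/c3.png",cv2.resize(a,None,fx=3,fy=3,interpolation=cv2.INTER_CUBIC))
E
```

```text
(no output)
```

View pics/c1.png

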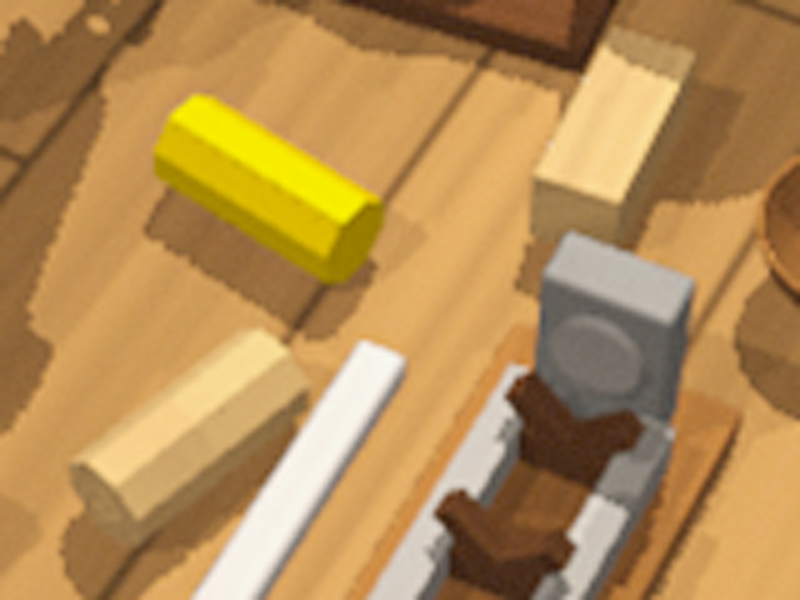

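View pics/c2.png

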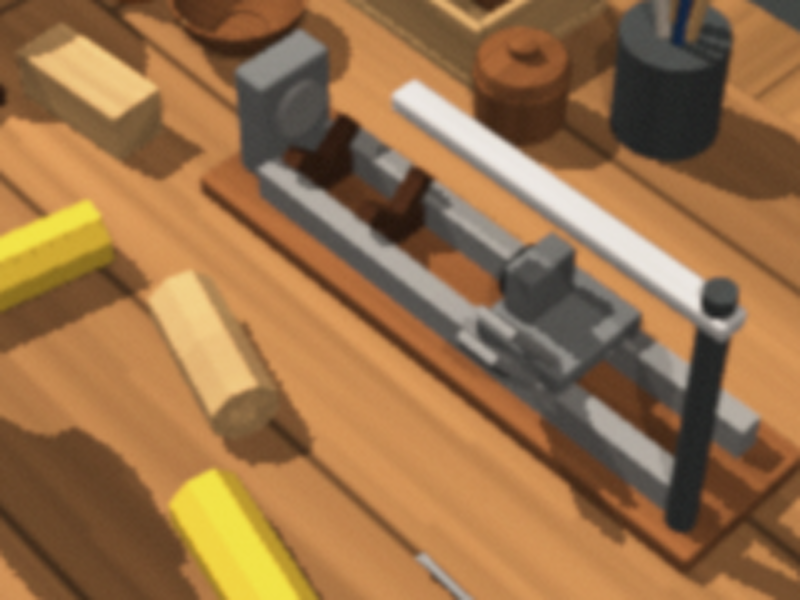

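View pics/c3.png

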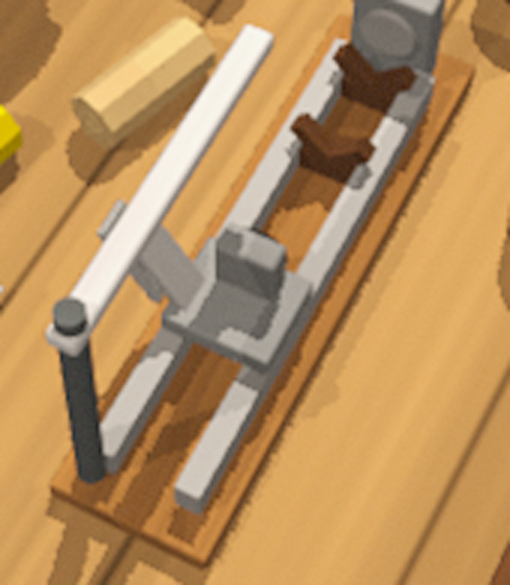

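The crops confirm it. The bar at scene (308,236) / side (269,303) is octagonal and natural wood, so it is the blank. The bar at scene (392,178) has a square section and is square_blank. The bed's corners, head stop and lamp bar end can all be read, so I'll fit the poses.

```bash
cat > h.py <<'E'
import numpy as np, cv2
from scipy.optimize import least_squares
from bench import sensors, vision
from scipy.spatial.transform import Rotation as Rot
def proj(p,X):
    X=np.atleast_2d(X); f=240/np.tan(np.radians(p['fov_y'])/2)
    c=X@np.array(p['R']).T+np.array(p['t'])
    return c[:,:2]/c[:,2:]*f+[p['cx'],p['cy']]
def projw(p,X):
    X=np.atleast_2d(X); f=240/np.tan(np.radians(p['fov_y'])/2)
    c=X@np.array(p['R']).T+np.array(p['t']); r=np.linalg.norm(c[:,:2],axis=1,keepdims=True)
    return c[:,:2]/r*np.arctan2(r,c[:,2:])*f+[p['cx'],p['cy']]
def T(q,X):
    c,s=np.cos(q[2]),np.sin(q[2]); X=np.array(X,float)
    return np.c_[X[:,0]*c-X[:,1]*s+q[0],X[:,0]*s+X[:,1]*c+q[1],X[:,2]]
a=np.radians(22.5+45*np.arange(8)); OC=np.array([[sx*.06,.025/np.cos(np.pi/8)*np.cos(t),.025+.025/np.cos(np.pi/8)*np.sin(t)] for sx in(-1,1) for t in a])
BOX=[[.0,0,0]]
E
python3 - <<'E'
from h import *
ps,pd=vision.camera_params("scene"),vision.camera_params("side")
S=lambda x,y:(270+x/5,150+y/5); S3=lambda x,y:(260+x/3,210+y/3); D=lambda x,y:(205+x*.3,195+y*.3)
o=[(-65,-250,20,0,S3(53,487)),(65,-250,20,0,S3(205,553)),(65,250,20,0,S3(472,68)),
(-65,250,20,1,D(203,182)),(-65,-250,20,1,D(685,560)),(65,-250,20,1,D(800,458)),
(-35,191,125,0,S(545,268)),(-35,225,125,0,S(570,233)),(35,225,125,0,S(693,280)),(35,191,125,0,S(680,322)),(0,185,85.4,0,S(597,355)),
(-35,225,125,1,D(238,70)),(35,225,125,1,D(300,32)),(35,191,125,1,D(328,48)),(-35,191,125,1,D(262,87)),(0,185,85.4,1,D(302,112)),
(-54,35,241,0,S(365,340)),(-30,35,241,0,S(405,357)),(-54,35,241,1,D(393,95)),(-30,35,241,1,D(415,80))]
X=np.array([r[:3] for r in o])/1e3; w=np.array([r[3] for r in o]); uv=np.array([r[4] for r in o])
def res(q):
    P=T(q,X); return (np.where(w[:,None]==0,proj(ps,P),proj(pd,P))-uv).ravel()
b=min((least_squares(res,[.6,.1,y],loss='soft_l1') for y in (0,1.5,-1.5)),key=lambda r:r.cost)
print("bed",b.x,np.degrees(b.x[2])); print(np.round(b.fun.reshape(-1,2),1).tolist())
m=[(ps,[S(*p) for p in [(75,465),(85,500),(130,545),(145,540),(310,395),(300,365),(250,330)]]),(pd,[D(*p) for p in[(150,292),(190,270),(275,385),(277,405),(240,440),(215,435)]])]
def rb(q):
    r=[]
    for p,pts in m:
        h=cv2.convexHull(proj(p,T(q,OC)).astype(np.float32))
        r+=[cv2.pointPolygonTest(h,tuple(map(float,u)),True) for u in pts]
        # hull-to-points coverage
        hp=cv2.convexHull(np.float32(pts)); r+=[.5*cv2.pointPolygonTest(hp,tuple(map(float,u[0])),True) for u in h[:0]]
    return r
k=min((least_squares(rb,[.45,.1,y],diff_step=1e-3) for y in np.arange(-1.5,1.6,.5)),key=lambda r:r.cost)
print("blank",k.x,np.degrees(k.x[2]),np.round(k.fun,1))
ob=sensors.get_obs(); print(ob['tcp_pos'],ob['tcp_rot'],ob['t'])
for n,v in dict(cradle=[0,.125,.0854],grip=[-.0,0,0]).items(): print(n,T(b.x,[v]))
pw=vision.camera_params("wrist"); Rt=Rot.from_quat(np.roll(ob['tcp_rot'],-1)).as_matrix()
C=-np.array(pw['R']).T@pw['t']; print("cam in tool",Rt.T@(C-ob['tcp_pos']),'cam axis in tool',Rt.T@np.array(pw['R'])[2],pw['fov_y'])
print("Rtool",Rt.round(3).tolist())
E
```

```text
bed [ 0.60989571 -0.02547985  0.02533599] 1.4516451860202568
[[-0.8, -2.7], [0.9, 1.4], [2.3, -2.5], [-3.8, -3.9], [-2.4, -1.8], [-0.6, -4.2], [-2.3, 2.5], [-1.4, -0.0], [0.3, 0.7], [-2.7, 2.1], [-1.7, 2.1], [-1.6, -0.4], [0.4, -1.9], [1.1, -0.3], [0.2, 1.1], [0.7, -0.5], [-2.2, 0.5], [-0.1, 1.1], [-0.7, -0.6], [0.5, -1.3]]
blank [ 0.43108461  0.06535599 -1.84326748] -105.6114470010374 [ 0.7  1.3  0.4  0.3 -0.5 -0.8 -0.   0.1  0.7 -0.   0.1 -1.8 -0.9]
[0.14854238 0.52904309 0.30292276] [-1.08501820e-04  1.36437453e-01  9.90648125e-01 -1.04982819e-03] 0.1
cradle [[0.60672905 0.09948004 0.0854    ]]
grip [[ 0.60989571 -0.02547985  0.        ]]
cam in tool [ 0.07952324 -0.00046585 -0.06988845] cam axis in tool [-3.10045858e-01 -3.59903912e-04  9.50721535e-01] 65.70646984690485
Rtool [[-0.963, 0.27, -0.001], [0.27, 0.963, -0.002], [-0.0, -0.002, -1.0]]
```

Bed yaw is about 1.5° and the blank sits near (0.431, 0.065) with its axis at 74°. I'll move above it with the camera on the +y side.

```bash
python3 -m inch '[{"x":-20,"y":-19,"z":0,"wz":5},{"x":-60,"y":-56,"z":5,"wz":14},{"x":-100,"y":-93,"z":10,"wz":23},{"x":-140,"y":-131,"z":15,"wz":32},{"x":-180,"y":-168,"z":20,"wz":41},{"x":-220,"y":-205,"z":25,"wz":50},{"x":-260,"y":-243,"z":30,"wz":59},{"x":-300,"y":-280,"z":35,"wz":68},{"x":-340,"y":-318,"z":40,"wz":77},{"x":-375,"y":-350,"z":45,"wz":84},{"x":-392,"y":-366,"z":50,"wz":88},{"x":-397,"y":-371,"z":50,"wz":90},{"x":-397,"y":-371,"z":50,"wz":90},{"x":-397,"y":-371,"z":50,"wz":90}]'
python3 - <<'E'
from h import *
import json,pickle
o=sensors.get_obs(); p=vision.camera_params("wrist"); im=vision.get_image("wrist"); print(o['tcp_pos'],o['joint_positions'])
pickle.dump(p,open("w1.pkl","wb"))
im=im[:,:,::-1].copy(); cv2.imwrite("pics/w1raw.png",im)
uv=projw(p,T([.43108,.06536,-1.84327],OC)); print(uv.round().astype(int).tolist())
for u in uv: cv2.circle(im,tuple(u.round().astype(int).tolist()),2,(0,0,255),-1)
cv2.imwrite("pics/w1.png",cv2.resize(im,(800,600),interpolation=cv2.INTER_CUBIC))
E
```

```text
[0.14854238 0.52904309 0.30292276] [-1.33872971  0.31164595  0.01400227  1.51291314 -0.00442083  1.31917536
 -0.02722462]
[[125, 464], [120, 466], [116, 458], [116, 445], [121, 436], [126, 436], [130, 444], [130, 456], [69, 450], [62, 451], [58, 443], [58, 431], [64, 423], [70, 424], [74, 432], [74, 442]]validation failed for argument at $[0]...
```

View pics/w1.png

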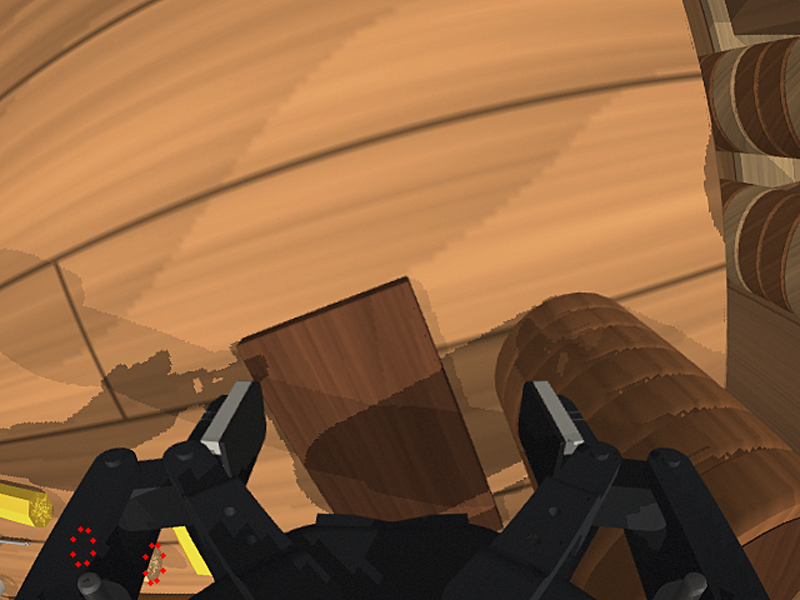

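The call was refused because a row needs every key. From this view, things under the gripper are hidden and things toward tool +x are visible. I'll stop 60 mm short of the blank so that it is in view.

```bash
python3 -m inch '[{"x":-20,"y":-22,"z":0,"wx":0,"wy":0,"wz":5,"claw":85},{"x":-60,"y":-65,"z":5,"wx":0,"wy":0,"wz":14,"claw":85},{"x":-100,"y":-108,"z":10,"wx":0,"wy":0,"wz":23,"claw":85},{"x":-140,"y":-151,"z":15,"wx":0,"wy":0,"wz":32,"claw":85},{"x":-180,"y":-194,"z":20,"wx":0,"wy":0,"wz":41,"claw":85},{"x":-220,"y":-237,"z":25,"wx":0,"wy":0,"wz":50,"claw":85},{"x":-260,"y":-280,"z":30,"wx":0,"wy":0,"wz":59,"claw":85},{"x":-300,"y":-324,"z":35,"wx":0,"wy":0,"wz":68,"claw":85},{"x":-340,"y":-368,"z":40,"wx":0,"wy":0,"wz":77,"claw":85},{"x":-375,"y":-406,"z":45,"wx":0,"wy":0,"wz":84,"claw":85},{"x":-392,"y":-425,"z":50,"wx":0,"wy":0,"wz":88,"claw":85},{"x":-397,"y":-430,"z":50,"wx":0,"wy":0,"wz":90,"claw":85},{"x":-397,"y":-430,"z":50,"wx":0,"wy":0,"wz":90,"claw":85},{"x":-397,"y":-430,"z":50,"wx":0,"wy":0,"wz":90,"claw":85},{"x":-397,"y":-430,"z":50,"wx":0,"wy":0,"wz":90,"claw":85}]'
python3 - <<'E'
from h import *
import pickle
o=sensors.get_obs(); p=vision.camera_params("wrist"); im=vision.get_image("wrist"); print(o['tcp_pos'],o['tcp_rot'],o['joint_positions'])
pickle.dump((p,o),open("w1.pkl","wb"))
im=im[:,:,::-1].copy(); cv2.imwrite("pics/w1raw.png",im)
def dr(X,c):
    for u in projw(p,X): cv2.circle(im,tuple(u.round().astype(int).tolist()),2,c,-1)
dr(T([.43108,.06536,-1.84327],OC),(0,0,255))
B=[.6099,-.02548,.02534]
dr(T(B,[[-.035,.191,.125],[.035,.191,.125],[-.035,.225,.125],[.035,.225,.125],[0,.185,.0854],[-.065,-.25,.02],[-.065,.25,.02],[.065,.25,.02],[-.054,.035,.225],[-.03,.035,.225]]),(255,0,0))
cv2.imwrite("pics/w2.png",cv2.resize(im,(800,600),interpolation=cv2.INTER_CUBIC))
E
```

```text
t: 2.02
tcp_pos: [0.4144, 0.0095, 0.254]
tcp_rot: [-0.0, 0.796, 0.605, 0.0]
force: [0.3, 0.9, -0.3]
grip_width: 0.997
gripper_force: 0.0
[0.41441062 0.00945402 0.25396034] [-2.49438865e-04  7.96085459e-01  6.05184150e-01  1.58035505e-04] [-0.69198796  0.07030341  0.66865249  1.94964016 -0.04865528  1.13724092
 -0.27488521]
```

View pics/w2.png

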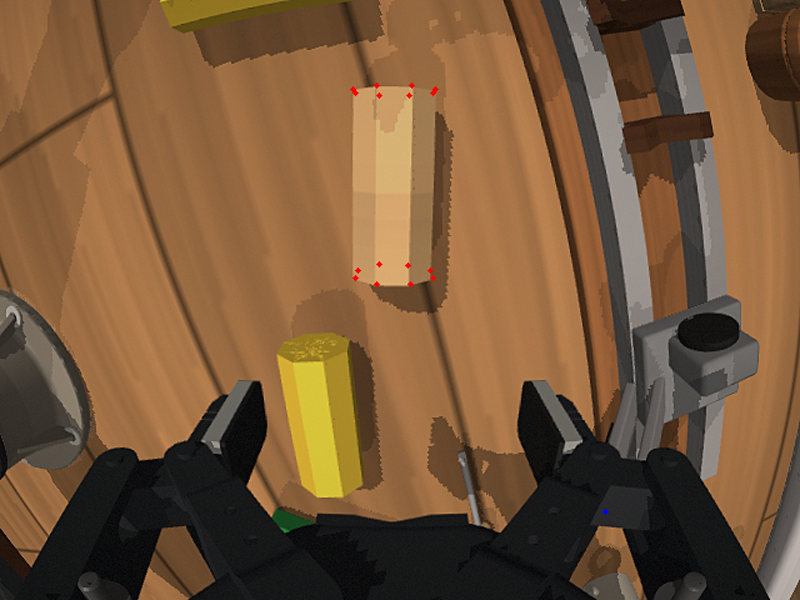

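The wrist view shows the blank, with its corners at (355,90)–(435,285), matching the fitted overlay to about 2 px. The yellow look-alike at (320,415) is clear of the grasp. I'll grasp now.

```bash
python3 -m inch '[{"x":25,"y":0,"z":0,"wx":0,"wy":0,"wz":0,"claw":85},{"x":58,"y":1,"z":0,"wx":0,"wy":0,"wz":0,"claw":85},{"x":58,"y":1,"z":40,"wx":0,"wy":0,"wz":0,"claw":85},{"x":58,"y":1,"z":80,"wx":0,"wy":0,"wz":0,"claw":85},{"x":58,"y":1,"z":120,"wx":0,"wy":0,"wz":0,"claw":85},{"x":58,"y":1,"z":150,"wx":0,"wy":0,"wz":0,"claw":85},{"x":58,"y":1,"z":166,"wx":0,"wy":0,"wz":0,"claw":85},{"x":58,"y":1,"z":173,"wx":0,"wy":0,"wz":0,"claw":85},{"x":58,"y":1,"z":173,"wx":0,"wy":0,"wz":0,"claw":85},{"x":58,"y":1,"z":173,"wx":0,"wy":0,"wz":0,"claw":45},{"x":58,"y":1,"z":173,"wx":0,"wy":0,"wz":0,"claw":45},{"x":58,"y":1,"z":173,"wx":0,"wy":0,"wz":0,"claw":45},{"x":58,"y":1,"z":173,"wx":0,"wy":0,"wz":0,"claw":45},{"x":58,"y":1,"z":173,"wx":0,"wy":0,"wz":0,"claw":45},{"x":58,"y":1,"z":173,"wx":0,"wy":0,"wz":0,"claw":45},{"x":58,"y":1,"z":173,"wx":0,"wy":0,"wz":0,"claw":45}]' 40
```

```text
t: 4.08
tcp_pos: [0.4318, 0.064, 0.0817]
tcp_rot: [-0.0, 0.797, 0.604, 0.001]
force: [-1.2, 0.3, 6.0]
grip_width: 0.58
gripper_force: 42.6
```

```bash
python3 -m inch '[{"x":0,"y":0,"z":-15,"wx":0,"wy":0,"wz":0,"claw":45},{"x":0,"y":0,"z":-45,"wx":0,"wy":0,"wz":0,"claw":45},{"x":0,"y":10,"z":-80,"wx":0,"wy":0,"wz":-4,"claw":45},{"x":0,"y":20,"z":-120,"wx":0,"wy":0,"wz":-9,"claw":45},{"x":-3,"y":30,"z":-160,"wx":0,"wy":0,"wz":-14,"claw":45},{"x":-3,"y":37,"z":-190,"wx":0,"wy":0,"wz":-17,"claw":45},{"x":-3,"y":40,"z":-200,"wx":0,"wy":0,"wz":-17.2,"claw":45},{"x":-3,"y":40,"z":-200,"wx":0,"wy":0,"wz":-17.2,"claw":45},{"x":-3,"y":40,"z":-200,"wx":0,"wy":0,"wz":-17.2,"claw":45},{"x":-3,"y":40,"z":-200,"wx":0,"wy":0,"wz":-17.2,"claw":45}]'
python3 - <<'E'
from h import *
import pickle
o=sensors.get_obs(); p=vision.camera_params("wrist"); im=vision.get_image("wrist"); print(o['tcp_pos'],o['tcp_rot'],o['gripper_force'])
pickle.dump((p,o),open("w3.pkl","wb"))
im=im[:,:,::-1].copy(); cv2.imwrite("pics/w3raw.png",im)
def dr(X,c):
    for u in projw(p,X): cv2.circle(im,tuple(u.round().astype(int).tolist()),1,c,-1)
B=[.6099,-.02548,.02534]
dr(T(B,[[-.035,.191,.125],[.035,.191,.125],[-.035,.225,.125],[.035,.225,.125],[0,.185,.0854],[-.065,.25,.02],[.065,.25,.02],[-.036,.077,.076],[.036,.077,.076],[-.036,.093,.076],[.036,.093,.076],[-.036,.157,.076],[-.036,.173,.076]]),(255,0,0))
cv2.imwrite("pics/w3.png",cv2.resize(im,(800,600),interpolation=cv2.INTER_CUBIC))
E
```

```text
t: 5.32
tcp_pos: [0.468, 0.0502, 0.2796]
tcp_rot: [-0.001, 0.698, 0.716, -0.001]
force: [0.8, 0.4, -1.7]
grip_width: 0.579
gripper_force: 42.1
[0.46804924 0.05019447 0.27955711] [-0.00082468  0.69770132  0.71638716 -0.00127107] 42.14725415920839
```

View pics/w3.png

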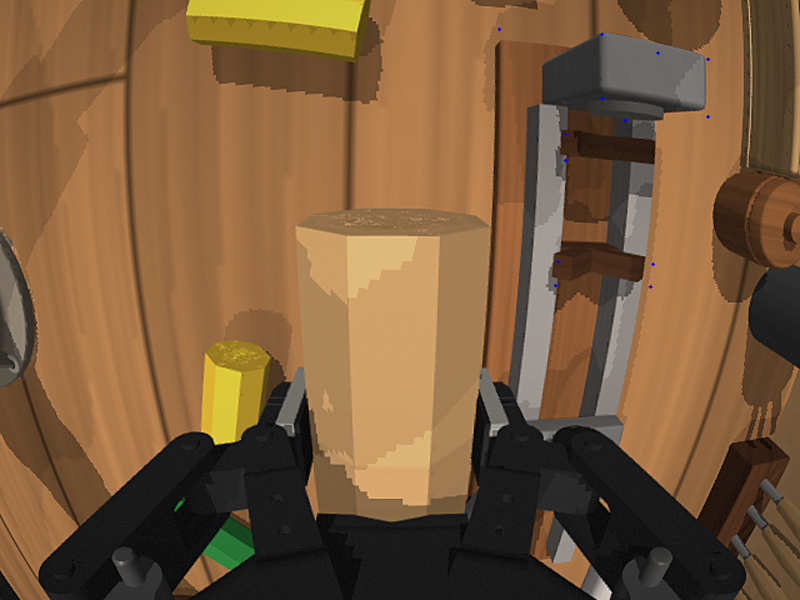

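The wrist view shows the blank held straight at (390,370). The head stop top corners are at (605,97), (703,110), (705,52) and (603,36), and the V-block tips at (555,280), (643,280) and (562,153). The overlay is about 5 px off, so I'll refit the bed with these points.

```bash
cat > f.py <<'E'
from h import *
import pickle
p,o=pickle.load(open("w3.pkl","rb")); k=.8
L=[(-35,191,125,605,97),(35,191,125,703,110),(35,225,125,705,52),(-35,225,125,603,36),(-65,250,20,497,42),
(-36,77,76,554,281),(36,77,76,643,281),(-36,93,76,557,257),(36,93,76,645,256),(-36,157,76,562,153),(36,157,76,654,163),(36,173,76,655,143)]
X=np.array([r[:3] for r in L])/1e3; uv=np.array([r[3:] for r in L])*k
r=least_squares(lambda q:(projw(p,T(q,X))-uv).ravel(),[.61,-.025,.025],loss='soft_l1')
print(r.x,np.degrees(r.x[2])); print(np.round(r.fun.reshape(-1,2),1).tolist())
r4=least_squares(lambda q:(projw(p,T(q[:3],X)+[0,0,q[3]])-uv).ravel(),[.61,-.025,.025,0],loss='soft_l1'); print('with dz',r4.x, r4.cost,r.cost)
c=T(r.x,[[0,.125,.0854]])[0]
R=Rot.from_quat(np.roll(o['tcp_rot'],-1)).as_matrix(); print("R",R.round(4).tolist(),"toolx yaw",np.degrees(np.arctan2(R[1,0],R[0,0])),"cradle",c)
print("delta tool mm to tcp above cradle +0.0565:",(R.T@(c+[0,0,.0565]-o['tcp_pos'])*1e3).round(1))
h=projw(p,T([.43108,.06536,-1.84327],OC))
# held blank: fit in tool frame (y, x offset, yaw) from seen near-end corners of its upper faces
E
python3 f.py
```

```text
[ 0.60852593 -0.02263972  0.02856886] 1.6368748546523983
[[-5.6, -4.1], [2.1, 0.4], [0.1, 0.3], [-4.8, -5.9], [-0.5, -13.4], [-0.5, 0.4], [4.4, 1.1], [-1.1, 0.0], [5.3, 2.9], [-0.1, 1.4], [5.4, 1.3], [5.6, -2.0]]
with dz [ 0.61210874 -0.02359086  0.03127381 -0.00778009] 43.759132594856496 53.653393748125
R [[-0.0264, 0.9996, -0.003], [0.9997, 0.0264, -0.0007], [-0.0006, -0.003, -1.0]] toolx yaw 91.5141809505878 cradle [0.60495531 0.10230927 0.0854    ]
delta tool mm to tcp above cradle +0.0565: [ 48.6 138.6 137.2]
```

The stop's centre agrees with the first fit in x, and y is about 2 mm further on. The readings at the V tips are biased by the arm shape. I'll aim for x 0.606, y 0.0965, which leaves about 5 mm to the head stop. I'll go above the cradle, moving in +y first to clear the lamp, and check there.

```bash
python3 -m inch '[{"x":20,"y":0,"z":0,"wx":0,"wy":0,"wz":0,"claw":45},{"x":43,"y":5,"z":0,"wx":0,"wy":0,"wz":0,"claw":45},{"x":43,"y":40,"z":0,"wx":0,"wy":0,"wz":0,"claw":45},{"x":43,"y":80,"z":0,"wx":0,"wy":0,"wz":0,"claw":45},{"x":43,"y":120,"z":10,"wx":0,"wy":0,"wz":0,"claw":45},{"x":43,"y":139,"z":40,"wx":0,"wy":0,"wz":0,"claw":45},{"x":43,"y":139,"z":75,"wx":0,"wy":0,"wz":0,"claw":45},{"x":43,"y":139,"z":90,"wx":0,"wy":0,"wz":0,"claw":45},{"x":43,"y":139,"z":90,"wx":0,"wy":0,"wz":0,"claw":45},{"x":43,"y":139,"z":90,"wx":0,"wy":0,"wz":0,"claw":45}]'
python3 - <<'E'
from h import *
f=lambda n:vision.get_image(n)[:,:,::-1]
a=f("scene")[110:310,270:470]; b=f("side")[140:340,210:410]
z=lambda i:cv2.resize(i,(400,400),interpolation=cv2.INTER_CUBIC)
w=vision.get_image("wrist")[:,:,::-1]; cv2.imwrite("pics/w4raw.png",w)
c=cv2.resize(w[0:300],None,fx=.625,fy=.625)
im=np.zeros((600,800,3),np.uint8); im[:400,:400]=z(a); im[:400,400:]=z(b); im[400:587,200:600]=c[:187]
cv2.imwrite("pics/m4.png",im); print(sensors.get_obs()['joint_positions'].round(3))
E
```

```text
t: 6.62
tcp_pos: [0.6076, 0.0968, 0.1925]
tcp_rot: [0.001, 0.698, 0.716, 0.001]
force: [-0.3, 0.0, -2.0]
grip_width: 0.579
gripper_force: 42.2
[-0.544  0.562  0.542  1.502 -0.305  1.16   0.077]
```

View pics/m4.png

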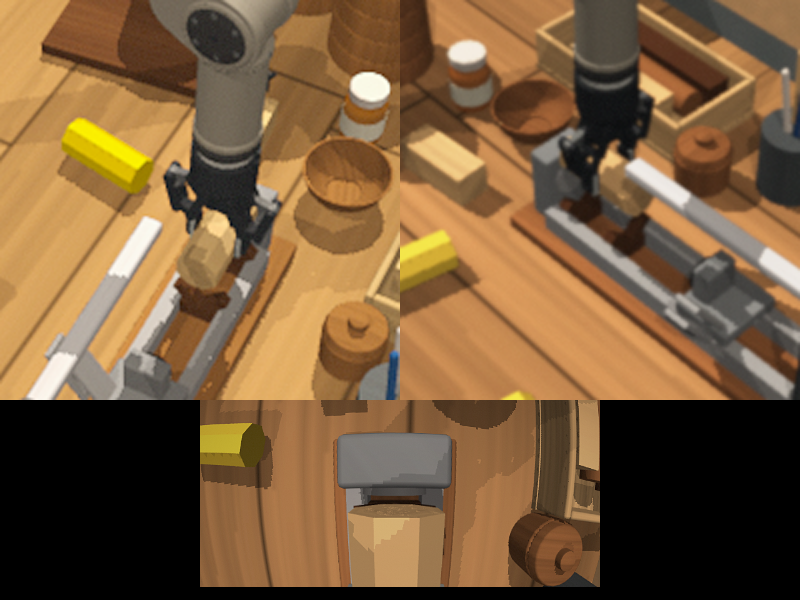

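The wrist view shows the stop top (337–455), its face and the blank end (348–444) all centred at column 396, so x is aligned within about 1 mm. Lowering.

```bash
python3 -m inch '[{"x":0,"y":0,"z":12,"wx":0,"wy":0,"wz":0,"claw":45},{"x":0,"y":0,"z":27,"wx":0,"wy":0,"wz":0,"claw":45},{"x":0,"y":0,"z":38,"wx":0,"wy":0,"wz":0,"claw":45},{"x":0,"y":0,"z":44,"wx":0,"wy":0,"wz":0,"claw":45},{"x":0,"y":0,"z":46,"wx":0,"wy":0,"wz":0,"claw":45},{"x":0,"y":0,"z":46,"wx":0,"wy":0,"wz":0,"claw":45}]'; python3 -m inch '[{"x":0,"y":0,"z":1,"wx":0,"wy":0,"wz":0,"claw":45},{"x":0,"y":0,"z":2,"wx":0,"wy":0,"wz":0,"claw":45},{"x":0,"y":0,"z":2,"wx":0,"wy":0,"wz":0,"claw":45}]'
```

```text
t: 7.52
tcp_pos: [0.607, 0.0967, 0.145]
tcp_rot: [0.0, 0.698, 0.716, 0.0]
force: [0.2, -1.2, -1.2]
grip_width: 0.577
gripper_force: 42.3
t: 7.9
tcp_pos: [0.6068, 0.0968, 0.143]
tcp_rot: [0.0, 0.698, 0.716, 0.0]
force: [0.9, 0.5, -1.6]
grip_width: 0.577
gripper_force: 42.3
```

```bash
python3 -m inch '[{"x":0,"y":0,"z":1,"wx":0,"wy":0,"wz":0,"claw":45},{"x":0,"y":0,"z":2,"wx":0,"wy":0,"wz":0,"claw":45},{"x":0,"y":0,"z":2,"wx":0,"wy":0,"wz":0,"claw":45}]'
```

```text
t: 8.28
tcp_pos: [0.6069, 0.0967, 0.1422]
tcp_rot: [-0.0, 0.698, 0.716, 0.0]
force: [-3.3, 0.5, 5.2]
grip_width: 0.58
gripper_force: 43.0
```

The blank touched at the expected height of 0.142 with little side force. I'll open the fingers and lift straight up.

```bash
python3 -m inch '[{"x":0,"y":0,"z":0,"wx":0,"wy":0,"wz":0,"claw":60},{"x":0,"y":0,"z":0,"wx":0,"wy":0,"wz":0,"claw":70},{"x":0,"y":0,"z":0,"wx":0,"wy":0,"wz":0,"claw":70},{"x":0,"y":0,"z":0,"wx":0,"wy":0,"wz":0,"claw":70},{"x":0,"y":0,"z":-15,"wx":0,"wy":0,"wz":0,"claw":70},{"x":0,"y":0,"z":-45,"wx":0,"wy":0,"wz":0,"claw":70},{"x":0,"y":0,"z":-85,"wx":0,"wy":0,"wz":0,"claw":70},{"x":0,"y":0,"z":-125,"wx":0,"wy":0,"wz":0,"claw":70},{"x":0,"y":0,"z":-140,"wx":0,"wy":0,"wz":0,"claw":70},{"x":0,"y":0,"z":-140,"wx":0,"wy":0,"wz":0,"claw":70}]'
```

```text
t: 9.52
tcp_pos: [0.6073, 0.0967, 0.2822]
tcp_rot: [0.001, 0.698, 0.716, 0.001]
force: [0.4, -1.0, -0.4]
grip_width: 0.822
gripper_force: 0.0
```

Lifted clear. Next I'll make a rough triangulation of the squeeze grip from the first pictures to plan a near view of it.

```bash
python3 - <<'E'
from h import *
ps,pd=vision.camera_params("scene"),vision.camera_params("side")
B=np.array([.6092,-.0240,.0265])
for name,s,d in [("tabtop",(297.5,283),(348.5,298.8)),]:
    r=least_squares(lambda X:np.r_[proj(ps,X)[0]-s,proj(pd,X)[0]-d],[.53,-.1,.12]); X=r.x
    c,sn=np.cos(B[2]),np.sin(B[2]); q=np.array([[c,sn],[-sn,c]])@(X[:2]-B[:2]); print(name,X,r.fun.round(1),"bed",q,X[2])
import pickle
# predictions for candidate grip y in w2
p,o=pickle.load(open("w1.pkl","rb"))
print(projw(p,[X])*1.25)
# pad centre check: bed (0,-.06,.0854)
P=T(B,[[0,-.06,.0854],[-.02,-.06,.0854],[.02,-.06,.0854],[0,-.064,.115]]); print("pad w2",(projw(p,P)*1.25).round(), "c3",((proj(ps,P)-[260,210])*3).round().tolist())
E
```

```text
tabtop [ 0.51540354 -0.11883767  0.1265684 ] [-0.2  0.5 -0.4 -0.4] bed [-0.09627643 -0.09231905] 0.12656839558299432
[[612.34192876 474.64735426]]
pad w2 [[708. 352.]
 [685. 361.]
 [730. 343.]
 [733. 376.]] c3 [[248.0, 267.0], [224.0, 257.0], [272.0, 278.0], [246.0, 251.0]]
```

The grip is near bed (-68,-92,113), with heights that match the task data. I'll back off in -x, tilt 35°, and move to a view along the plates.

```bash
python3 -m inch '[{"x":0,"y":-20,"z":0,"wx":0,"wy":0,"wz":0,"claw":60},{"x":1,"y":-55,"z":0,"wx":-3,"wy":0,"wz":0,"claw":60},{"x":2,"y":-95,"z":0,"wx":-10,"wy":0,"wz":0,"claw":60},{"x":3,"y":-130,"z":0,"wx":-18,"wy":0,"wz":0,"claw":60},{"x":-10,"y":-142,"z":0,"wx":-26,"wy":0,"wz":0,"claw":60},{"x":-45,"y":-142,"z":10,"wx":-33,"wy":0,"wz":0,"claw":60},{"x":-90,"y":-142,"z":20,"wx":-35,"wy":0,"wz":0,"claw":60},{"x":-135,"y":-142,"z":35,"wx":-35,"wy":0,"wz":0,"claw":60},{"x":-180,"y":-142,"z":50,"wx":-35,"wy":0,"wz":0,"claw":60},{"x":-225,"y":-142,"z":65,"wx":-35,"wy":0,"wz":0,"claw":60},{"x":-252,"y":-142,"z":68,"wx":-35,"wy":0,"wz":0,"claw":60},{"x":-261,"y":-142,"z":68,"wx":-35,"wy":0,"wz":0,"claw":60},{"x":-261,"y":-142,"z":68,"wx":-35,"wy":0,"wz":0,"claw":60},{"x":-261,"y":-142,"z":68,"wx":-35,"wy":0,"wz":0,"claw":60}]'
python3 - <<'E'
from h import *
import pickle
o=sensors.get_obs(); p=vision.camera_params("wrist"); im=vision.get_image("wrist")[:,:,::-1].copy(); print(o['joint_positions'].round(3))
pickle.dump((p,o),open("w5.pkl","wb")); cv2.imwrite("pics/w5raw.png",im)
B=[.6092,-.0240,.0265]; s,c=np.sin(np.radians(35)),np.cos(np.radians(35))
g=np.array([-.068,-.092,.113]); u=np.array([-s,0,c]); n=np.array([c,0,s])
P=[g+.029*u+a*n+[0,y,0] for a in(-.018,-.010,.003,.011) for y in(-.017,.017)]
uv=projw(p,T(B,P)); print((uv*1.25).round().tolist())
for v in uv: cv2.circle(im,tuple(v.round().astype(int).tolist()),1,(0,0,255),-1)
cv2.imwrite("pics/w5.png",cv2.resize(im,(800,600),interpolation=cv2.INTER_CUBIC))
E
```

```text
t: 11.28
tcp_pos: [0.4706, -0.1687, 0.2111]
tcp_rot: [0.209, 0.666, 0.683, 0.214]
force: [-0.1, 1.0, -0.2]
grip_width: 0.706
gripper_force: 0.0
[-0.673  0.104  1.228  2.24  -0.933  0.507  1.306]
[[356.0, 280.0], [355.0, 188.0], [378.0, 280.0], [377.0, 187.0], [414.0, 280.0], [414.0, 187.0], [435.0, 280.0], [437.0, 188.0]]
```

View pics/w5.png

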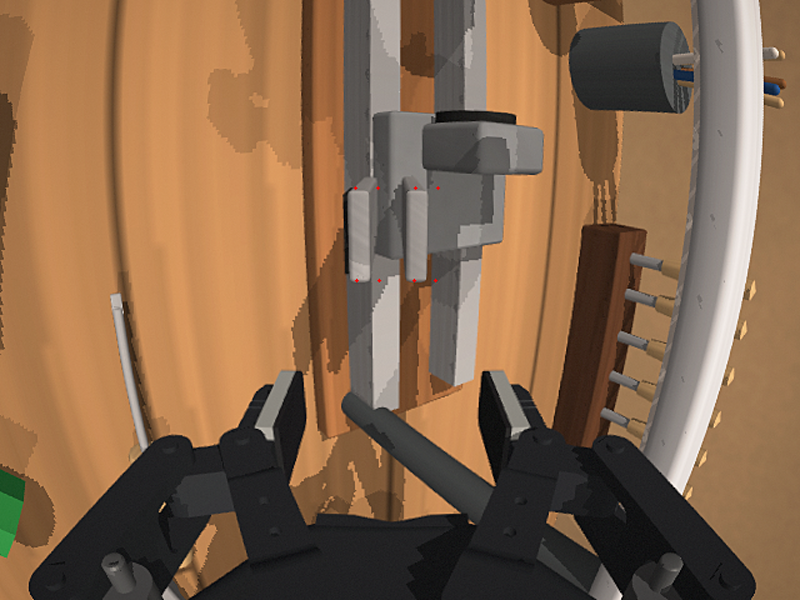

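The view along the plates shows the tab top at columns 349–369 and the fixed plate top at 407–427, both over rows 190–281. That puts the grip about 3 mm further to -x than predicted. Computing the approach.

```bash
python3 - <<'E'
from h import *
import pickle
p,o=pickle.load(open("w5.pkl","rb")); B=[.6092,-.0240,.0265]; s,c=np.sin(np.radians(35)),np.cos(np.radians(35))
u=np.array([-s,0,c]); n=np.array([c,0,s])
A=[(a,y) for a in(-.018,-.010,.003,.011) for y in(-.017,.017)]
uv=np.array([(349,281),(349,190),(369,281),(369,190),(407,281),(407,190),(427,281),(427,190)])*.8
f=lambda q:(projw(p,T(B,[np.array([q[0],q[1],.113])+.029*u+a*n+[0,y,0] for a,y in A]))-uv).ravel()
r=least_squares(f,[-.068,-.092]); print(r.x,r.fun.reshape(-1,2).round(1).tolist())
g=np.array([*r.x,.113]); R=Rot.from_quat(np.roll(o['tcp_rot'],-1)).as_matrix()
W=T(B,[g])[0]; print("grip world",W, "tool mm of grip:",(R.T@(W-o['tcp_pos'])*1e3).round(1))
cb=np.array([[np.cos(B[2]),-np.sin(B[2]),0],[np.sin(B[2]),np.cos(B[2]),0],[0,0,1]])
print("bed y in tool",(R.T@cb[:,1]).round(3),"n in tool",(R.T@cb@n).round(3),"u",(R.T@cb@u).round(3))
E
```

```text
[-0.07139355 -0.0922774 ] [[-0.4, 1.2], [-2.2, -0.9], [1.1, 1.2], [0.2, -1.1], [-0.6, 1.1], [-0.2, -1.2], [0.9, 1.2], [2.2, -1.1]]
grip world [ 0.54027658 -0.11813671  0.113     ] tool mm of grip: [ 49.    2.2 120.9]
bed y in tool [ 1.    -0.001 -0.002] n in tool [ 0.001  1.    -0.003] u [-0.002 -0.003 -1.   ]
```

```bash
python3 -m inch '[{"x":20,"y":1,"z":0,"wx":0,"wy":0,"wz":0,"claw":46},{"x":45,"y":1,"z":0,"wx":0,"wy":0,"wz":0,"claw":46},{"x":49,"y":1,"z":0,"wx":0,"wy":0,"wz":0,"claw":46},{"x":49,"y":1,"z":10,"wx":0,"wy":0,"wz":0,"claw":46},{"x":49,"y":1,"z":25,"wx":0,"wy":0,"wz":0,"claw":46},{"x":49,"y":1,"z":40,"wx":0,"wy":0,"wz":0,"claw":46},{"x":49,"y":1,"z":54,"wx":0,"wy":0,"wz":0,"claw":46},{"x":49,"y":1,"z":63,"wx":0,"wy":0,"wz":0,"claw":46},{"x":49,"y":1,"z":66,"wx":0,"wy":0,"wz":0,"claw":46},{"x":49,"y":1,"z":66,"wx":0,"wy":0,"wz":0,"claw":46}]'
python3 -m inch '[{"x":0,"y":0,"z":0,"wx":0,"wy":0,"wz":0,"claw":30},{"x":0,"y":0,"z":0,"wx":0,"wy":0,"wz":0,"claw":15},{"x":0,"y":0,"z":0,"wx":0,"wy":0,"wz":0,"claw":10},{"x":0,"y":0,"z":0,"wx":0,"wy":0,"wz":0,"claw":10},{"x":0,"y":0,"z":0,"wx":0,"wy":0,"wz":0,"claw":10},{"x":0,"y":0,"z":0,"wx":0,"wy":0,"wz":0,"claw":10},{"x":0,"y":0,"z":0,"wx":0,"wy":0,"wz":0,"claw":10}]' 40
```

```text
t: 12.58
tcp_pos: [0.5085, -0.1175, 0.1587]
tcp_rot: [0.209, 0.666, 0.683, 0.215]
force: [0.7, -0.3, -0.5]
grip_width: 0.54
gripper_force: 0.0
t: 13.45
tcp_pos: [0.5082, -0.1179, 0.1594]
tcp_rot: [0.209, 0.666, 0.683, 0.216]
force: [-6.1, 0.3, 6.0]
grip_width: 0.237
gripper_force: 44.7
```

Squeezed: the opening is 20 mm and the pad force 45 N. Now I'll slide along bed +y.

```bash
python3 -m inch '[{"x":3,"y":0,"z":0,"wx":0,"wy":0,"wz":0,"claw":10},{"x":10,"y":0,"z":0,"wx":0,"wy":0,"wz":0,"claw":10},{"x":20,"y":0,"z":0,"wx":0,"wy":0,"wz":0,"claw":10},{"x":30,"y":0,"z":0,"wx":0,"wy":0,"wz":0,"claw":10},{"x":40,"y":0,"z":0,"wx":0,"wy":0,"wz":0,"claw":10},{"x":50,"y":0,"z":0,"wx":0,"wy":0,"wz":0,"claw":10},{"x":60,"y":0,"z":0,"wx":0,"wy":0,"wz":0,"claw":10},{"x":68,"y":0,"z":0,"wx":0,"wy":0,"wz":0,"claw":10},{"x":74,"y":0,"z":0,"wx":0,"wy":0,"wz":0,"claw":10},{"x":78,"y":0,"z":0,"wx":0,"wy":0,"wz":0,"claw":10},{"x":80,"y":0,"z":0,"wx":0,"wy":0,"wz":0,"claw":10},{"x":80,"y":0,"z":0,"wx":0,"wy":0,"wz":0,"claw":10}]'
python3 -c "
from h import *
for n in ['scene','side']: cv2.imwrite(f'pics/{n}6.png',vision.get_image(n)[:,:,::-1])"
```

```text
t: 14.95
tcp_pos: [0.5062, -0.0379, 0.1594]
tcp_rot: [0.209, 0.666, 0.683, 0.216]
force: [-8.8, -1.7, 9.7]
grip_width: 0.239
gripper_force: 45.4
```

Sliding smoothly with about 2 N of drag. I'll go on in small steps, watching the force.

```bash
python3 -m inch '[{"x":3,"y":0,"z":0,"wx":0,"wy":0,"wz":0,"claw":10},{"x":7,"y":0,"z":0,"wx":0,"wy":0,"wz":0,"claw":10},{"x":11,"y":0,"z":0,"wx":0,"wy":0,"wz":0,"claw":10},{"x":14,"y":0,"z":0,"wx":0,"wy":0,"wz":0,"claw":10},{"x":16,"y":0,"z":0,"wx":0,"wy":0,"wz":0,"claw":10},{"x":16,"y":0,"z":0,"wx":0,"wy":0,"wz":0,"claw":10}]'
python3 -m inch '[{"x":2,"y":0,"z":0,"wx":0,"wy":0,"wz":0,"claw":10},{"x":4,"y":0,"z":0,"wx":0,"wy":0,"wz":0,"claw":10},{"x":6,"y":0,"z":0,"wx":0,"wy":0,"wz":0,"claw":10},{"x":6,"y":0,"z":0,"wx":0,"wy":0,"wz":0,"claw":10}]'
```

```text
t: 15.8
tcp_pos: [0.5058, -0.0219, 0.1593]
tcp_rot: [0.209, 0.666, 0.683, 0.216]
force: [-9.4, -1.2, 9.5]
grip_width: 0.238
gripper_force: 45.4
t: 16.3
tcp_pos: [0.5057, -0.0159, 0.1594]
tcp_rot: [0.209, 0.666, 0.683, 0.216]
force: [-9.0, -1.2, 8.9]
grip_width: 0.239
gripper_force: 45.4
```

```bash
for i in 1 2; do python3 -m inch '[{"x":1,"y":0,"z":0,"wx":0,"wy":0,"wz":0,"claw":10},{"x":2,"y":0,"z":0,"wx":0,"wy":0,"wz":0,"claw":10},{"x":3,"y":0,"z":0,"wx":0,"wy":0,"wz":0,"claw":10},{"x":4,"y":0,"z":0,"wx":0,"wy":0,"wz":0,"claw":10},{"x":4,"y":0,"z":0,"wx":0,"wy":0,"wz":0,"claw":10}]' | grep -E "^t:|tcp_pos|force:"; done
```

```text
t: 16.92
tcp_pos: [0.5056, -0.0129, 0.1594]
force: [-8.7, -3.5, 7.9]
gripper_force: 45.2
t: 17.55
tcp_pos: [0.5055, -0.0101, 0.1593]
force: [-5.8, -3.8, 5.4]
gripper_force: 44.9
```

Force rose to about 4 N, so the pad is now pushing the blank along the cradle. Continuing to the head stop.

```bash
for i in 1 2; do python3 -m inch '[{"x":1,"y":0,"z":0,"wx":0,"wy":0,"wz":0,"claw":10},{"x":2,"y":0,"z":0,"wx":0,"wy":0,"wz":0,"claw":10},{"x":2,"y":0,"z":0,"wx":0,"wy":0,"wz":0,"claw":10}]' | grep -E "^t:|tcp_pos|force:"; done
```

```text
t: 17.92
tcp_pos: [0.5055, -0.0099, 0.1594]
force: [-4.9, -7.4, 3.2]
gripper_force: 44.7
t: 18.3
tcp_pos: [0.5055, -0.0096, 0.1594]
force: [-3.9, -10.7, 0.9]
gripper_force: 44.2
```

The slide has stopped dead at 11 N, after pushing the blank the planned 4–5 mm. It is now snug against the head stop. I'll ease the push, open, and withdraw along the plates.

```bash
python3 -m inch '[{"x":-1.5,"y":0,"z":0,"wx":0,"wy":0,"wz":0,"claw":10},{"x":-1.5,"y":0,"z":0,"wx":0,"wy":0,"wz":0,"claw":10},{"x":-1.5,"y":0,"z":0,"wx":0,"wy":0,"wz":0,"claw":46},{"x":-1.5,"y":0,"z":0,"wx":0,"wy":0,"wz":0,"claw":46},{"x":-1.5,"y":0,"z":0,"wx":0,"wy":0,"wz":0,"claw":46},{"x":-1.5,"y":0,"z":0,"wx":0,"wy":0,"wz":0,"claw":46},{"x":-1.5,"y":0,"z":-8,"wx":0,"wy":0,"wz":0,"claw":46},{"x":-1.5,"y":0,"z":-25,"wx":0,"wy":0,"wz":0,"claw":46},{"x":-1.5,"y":0,"z":-50,"wx":0,"wy":0,"wz":0,"claw":46},{"x":-1.5,"y":0,"z":-80,"wx":0,"wy":0,"wz":0,"claw":46},{"x":-1.5,"y":0,"z":-95,"wx":0,"wy":0,"wz":0,"claw":46},{"x":-1.5,"y":0,"z":-95,"wx":0,"wy":0,"wz":0,"claw":46},{"x":-1.5,"y":0,"z":-95,"wx":0,"wy":0,"wz":0,"claw":46}]'
python3 - <<'E'
from h import *
# numeric check without viewing: shift of the blank/tail between squeezed-slide view and now, wrist picture edges
w=vision.get_image("wrist")[:,:,::-1]; p=vision.camera_params("wrist"); cv2.imwrite("pics/w7.png",w)
B=[.6092,-.0240,.0265]
K=np.array([[0,.185,.0854],[-.02,.185,.1],[0,.125,.1104],[0,.0655,.1104],[0,.064,.1154]])
print((projw(p,T(B,K))).round(1).tolist())
P=[projw(p,T(B,[[0,y,.1104]]))[0] for y in np.arange(.03,.2,.004)]
for y,u in zip(np.arange(.03,.2,.004),P):
    c,r=u.round().astype(int)
    if 0<=r<480 and 0<=c<640: print(round(y,3),c,r,w[r,c].tolist())
E
```

```text
t: 19.92
tcp_pos: [0.4511, -0.0066, 0.2377]
tcp_rot: [0.21, 0.665, 0.683, 0.215]
force: [0.3, 0.3, -1.3]
grip_width: 0.537
gripper_force: 0.0
[[358.0, 14.1], [350.9, 4.9], [381.7, 86.7], [379.9, 168.0], [384.8, 170.9]]
0.03 378 215 [73, 76, 79]
0.034 378 210 [140, 143, 148]
0.038 378 204 [135, 140, 144]
0.042 379 199 [140, 143, 148]
0.046 379 194 [138, 141, 146]
0.05 379 189 [139, 142, 147]
0.054 379 183 [135, 136, 141]
0.058 380 178 [97, 98, 102]
0.062 380 173 [37, 40, 39]
0.066 380 167 [121, 182, 230]
0.07 380 162 [122, 181, 229]
0.074 380 156 [123, 182, 228]
0.078 380 151 [119, 178, 226]
0.082 381 146 [118, 179, 227]
0.086 381 140 [119, 178, 225]
0.09 381 135 [116, 176, 224]
0.094 381 129 [116, 174, 223]
0.098 381 124 [118, 177, 224]
0.102 381 118 [118, 175, 222]
0.106 381 113 [117, 175, 222]
0.11 381 107 [118, 177, 225]
0.114 382 102 [115, 175, 221]
0.118 382 96 [119, 179, 225]
0.122 382 91 [116, 174, 223]
0.126 382 85 [124, 186, 233]
0.13 382 80 [124, 188, 233]
0.134 382 75 [124, 186, 233]
0.138 382 69 [123, 186, 232]
0.142 382 64 [122, 186, 232]
0.146 382 58 [125, 187, 232]
0.15 382 53 [124, 186, 233]
0.154 382 48 [125, 185, 232]
0.158 382 43 [122, 184, 232]
0.162 382 37 [122, 184, 231]
0.166 382 32 [123, 185, 231]
0.17 382 27 [123, 183, 230]
0.174 382 22 [120, 182, 230]
0.178 382 17 [121, 183, 230]
0.182 381 12 [125, 189, 237]
0.186 381 7 [81, 121, 157]
0.19 381 2 [100, 102, 105]
```

The profile along the bed shows the dark pad up to y ≈ 64 mm, wood from 65 to 185 mm, then the grey stop, so the blank is clamped where it should be. The gripper is clear of everything, so I'm handing in.

```bash
python3 -c "
from bench import ticket
print(ticket.finish_job())"
```

```text
the job is handed in; nothing more can be done
None
```

The job is handed in: the blank lies in the V cradle clamped between the tail pad and the head stop, and I opened the fingers so the tab could spring back and lock the slide (seating checked in a last wrist image, lock not measured); the judge gave no verdict.

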